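# Fix the drying-rail arm to its foot with the thumbscrew

### The job

Mount the drying rail's arm: lay the flat metal arm along the top of the fixed plywood foot with its big hole over the foot's hole, and let go of it. Then take the winged thumbscrew (not the round-knobbed one) out of the wooden holder and put it upright down through both holes until its collar rests flat on the arm; it drops in, no turning is needed.

Things in the scene. Friction and masses are not known exactly. Their poses are not given: they have to be found in the camera images.
- foot: Fixed plywood block, 166 x 74 mm, top face 46 mm above the worktop, low steel strips screwed down along both long sides. A 38 mm hole goes down through it near one end. Origin: on the hole's axis at worktop height; z up; x along the block from the hole to the far end (block from x = -35 to +131 mm).
- rail_arm: Loose aluminium plate 164 x 66 x 6 mm, 160 g, lying flat: 38 mm hole near one end (at x = -48 mm), 21 mm high lip across the other end, and an upright grip rib at x = +8 to +48 mm, 10 mm thick (in y), top 45 mm above the underside. Centre of mass about x = +15 mm. Origin: centre of the underside; x along the arm from hole end to lip end, z up.
- rail_arm_hole (a point): Centre of the arm's 38 mm hole, on the plate's underside; axes as the arm's.
- thumbscrew: Thumbscrew, 80 g, upright in one of two holes of a fixed wooden holder (160 x 66 x 50 mm); the other holds a screw with a round knob. Smooth shank 14 x 40 mm, steel collar 60 mm wide, 6 mm thick; above it a black wing 44 mm long (along x), 12 mm thick (along y), top 40 mm above the collar's underside. Origin: centre of the collar's underside, 50 mm above the worktop at first; z up.
Things that resemble listed ones, but are neither listed nor needed, are in the scene too. What is shaped like the thumbscrew but yellow is not meant.

How it is judged:
On the way:
1. the arm lies on the foot, hole over hole, let go, with the thumbscrew not yet in (horizontal distance between rail_arm_hole and foot below 0.016 m and z of rail_arm in the frame of foot between 0.042 and 0.051 m and x of rail_arm in the frame of foot above 0.03 m and angle between the x axis of rail_arm and the x axis of foot, either way round below 0.3 rad and angle between rail_arm's own z axis and vertical below 0.1 rad and contact force between the fingers and rail_arm below 0.1 N and horizontal distance between thumbscrew and foot above 0.06 m), for 0.2 s.
At the end, for the whole second after the job is handed in: The arm lies flat on the foot, hole within 16 mm of the foot's hole, along the block within 17 degrees, lip toward the block's far end; the thumbscrew stands upright (7 degrees) through both holes, within 15 mm of the foot hole's axis, collar on the arm (within 5 mm); both at rest (horizontal distance between rail_arm_hole and foot below 0.016 m and z of rail_arm in the frame of foot between 0.042 and 0.051 m and x of rail_arm in the frame of foot above 0.03 m and angle between the x axis of rail_arm and the x axis of foot, either way round below 0.3 rad and angle between rail_arm's own z axis and vertical below 0.1 rad and horizontal distance between thumbscrew and foot below 0.015 m and z of thumbscrew in the frame of foot between 0.047 and 0.057 m and angle between thumbscrew's own z axis and vertical below 0.12 rad and linear speed of each of thumbscrew, rail_arm below 0.02 m/s); the robot touches nothing.
It also fails if it takes over 61 s, if anything falls off the work surface, if the arm or the gripper's body presses on something with over 40 N, if the wrist force passes 120 N, or if a joint passes its speed limit or range.

### The arm

A 6-joint arm with a two-finger parallel gripper is mounted at the origin on a cart in front of the work surface, level with it; the furniture and walls round the work are solid. World frame = base frame: x ahead of the robot, y to its left, z up, the work surface at z = 0. Lengths are in m, angles in rad, forces in N, time in s.
With the tool pointing down it reaches from about 0.375 to 0.9 m from the base axis. Payload 3.1 kg.
Tool frame: the origin (TCP) lies midway between the tips of the shut fingers; the grasp point (between the pads) lies 19 mm behind it (manip.tcp_to_grasp is the distance from the TCP to the grasp point, in m); z points along the fingers, y is the line along which they close (so a half turn about z gives the same grasp; the last joint's range is limited). The gripper opens to 85 mm and grips with 20 to 120 N. Pads are 22 mm wide; open, the fingers measure 114 mm over their backs; the gripper's body (76 mm by 85 mm) begins 54 mm behind the grasp point. The pads swing forward as they close: fully open they stand 13 mm farther back than shut.
Start: joints at [-1.494, 0.527, 1.433, -0, 1.181, -0.178], TCP at [0.158, -0.605, 0.198] pointing down, gripper open.
Joint ranges: [-3.08, 3.08], [-0.75, 2.2], [0.22, 2.44], [-1.43, 4.57], [0, 2.65], [-2.85, 2.85]. Speed limits (rad/s): [2.79, 2.79, 3.14, 3.14, 3.14, 3.14].

### API

Orientations are given as a unit quaternion [x, y, z, w].
In Python, from station import manip gives the robot as it stands. The module is installed in compiled form; this text tells all that it offers.
- The arm moves only by the shell command python3 -m crank 'ROWS' [OPENING] [FORCE]. ROWS is JSON, a list of rows, each a list of 2 entries, a list of its own where there are three numbers: the shift along the tool's x, y, z in cm, then the turn about the tool's z in degrees. In form: [[[x, y, z], spin], ...]. A call has 1 to 10 rows; each row is the pose to reach, as a shift and turn from the pose commanded when the call began, along the tool's axes at that moment; what a row does not reach only later rows make up. A row lasts 1/10 s, in which the tool goes at most 50 mm and 8.59 degrees, less where a joint would pass 70% of its speed; a pose out of reach is approached as far as the arm can. A call with a gripper value outside its range is refused whole. OPENING is the finger opening in cm, from 0 to 8.54, set as the call begins (- or left out, the last holds). The fingers move at their own pace and stop on an object; FORCE is the grip in N (left out, the last holds). Time passes only in rows, so rows that repeat a pose let the fingers close. It gives the time, the measured TCP pose, the force and the opening at its end, in the units of the state.
- manip.sense(): the state, without advancing time (a new reading comes with each control period).
- manip.snapshot(name): name is "side" or "top" or "wrist"; returns the picture (384x512x3 uint8, red, green, blue); there is no depth.
- manip.camera_params(name): a dict with "fx", "fy", "cx", "cy" (pixels), "pose" (4x4, takes a point from camera to world coordinates). Camera axes: x right, y up, looking along -z (the intrinsics and any distortion apply to the point x, -y, -z); pixel columns grow to the right and rows downward; lengths in m; the calibration is good to about 2 mm. A picture is of the moment at which its call begins: read the wrist's pose just before it. camera_params takes no time and is no camera call; for the wrist camera it gives the pose at the moment of the call.
- manip.sign_off(): hands the job in, once; it reports no verdict.
The state is a dict: "t": time; "q": joint angles; "qd": joint speeds; "tau": joint torques, N m; "tcp_pos": TCP position; "tool_rot": TCP orientation; "force": force on the tool from outside, world axes, zero at the start; "ft_torque": the same for the moment, N m; "finger_gap": opening from 0.0 (shut) to 1.0 (fully open).
Only numpy, scipy, OpenCV 4.12 (cv2) and the standard library are available. Lean on these libraries where they do the work, as an engineer would, in place of code of your own. Each camera call takes 0.05 s, during which the arm holds its last target. There are 200 camera calls.

## Working session

There is one attempt and no reset: what is moved stays moved. The work goes in short steps, Python scripts to look and compute and a shell command to move; the robot and the scene stay as the last step left them, time stands still between calls to the robot, and variables do not carry over. Pictures are saved under pics/ and viewed, on a budget of 10 in all, crops included, one or two more only if the job needs it, and the job is handed in when it is done.

```bash
mkdir -p pics; cat > h.py <<'E'
import numpy as np, cv2
from station import manip
from scipy.spatial.transform import Rotation as R
def px2w(c,u,v,z):
    P=np.array(c["pose"]); d=P[:3,:3]@np.array([(u-c["cx"])/c["fx"],-(v-c["cy"])/c["fy"],-1]); o=P[:3,3]
    return o+d*(z-o[2])/d[2]
def w2px(c,p):
    P=np.array(c["pose"]); q=P[:3,:3].T@(np.array(p)-P[:3,3]); return c["cx"]+c["fx"]*q[0]/-q[2], c["cy"]+c["fy"]*q[1]/q[2]
def save(n,img,sc=1.5): cv2.imwrite(n,cv2.resize(img[:,:,::-1],None,fx=sc,fy=sc,interpolation=cv2.INTER_CUBIC))
E
python3 - <<'E'
from h import *
for n in("top","side"):
    c=manip.camera_params(n); print({k:(np.round(v,4).tolist()) for k,v in c.items()})
    im=manip.snapshot(n); np.save(n+'.npy',im); save(f"pics/{n}1.png",im)
s=manip.sense(); print(s["t"],s["tcp_pos"],s["tool_rot"],R.from_quat(s["tool_rot"]).as_matrix().round(3))
E
```

```text
{'fx': 436.6482, 'fy': 436.6482, 'cx': 255.2339, 'cy': 188.0694, 'pose': [[0.0855, 0.8376, -0.5395, -0.2085], [-0.9963, 0.068, -0.0523, -0.0022], [-0.0071, 0.542, 0.8404, 1.1911], [0.0, 0.0, 0.0, 1.0]]}
{'fx': 496.5901, 'fy': 496.5901, 'cx': 261.4687, 'cy': 187.9208, 'pose': [[0.9995, 0.0111, 0.0301, 0.561], [0.0219, 0.4526, -0.8914, -1.2492], [-0.0235, 0.8916, 0.4521, 0.7144], [0.0, 0.0, 0.0, 1.0]]}
0.1 [ 0.15810248 -0.60392535  0.19714059] [ 9.91829649e-01  1.27565630e-01  4.72053783e-05 -9.77085238e-04] [[ 0.967  0.253 -0.   ]
 [ 0.253 -0.967  0.002]
 [ 0.    -0.002 -1.   ]]
```

View pics/top1.png

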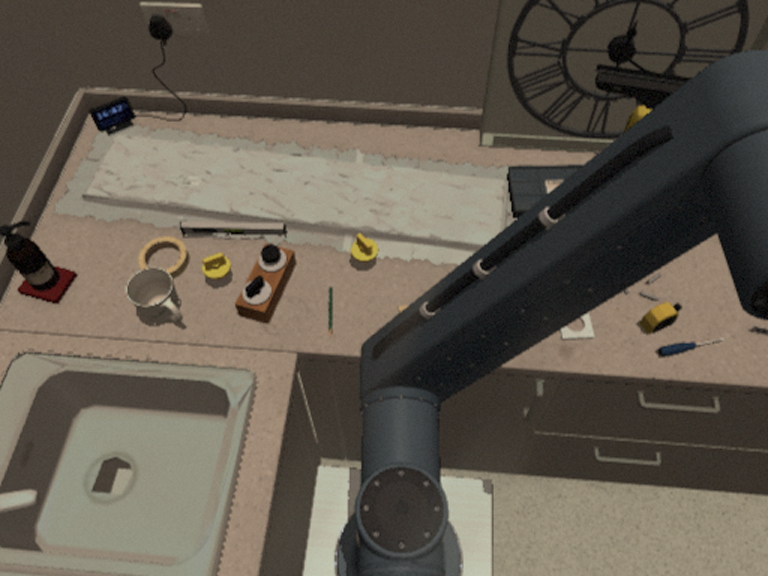

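View pics/side1.png

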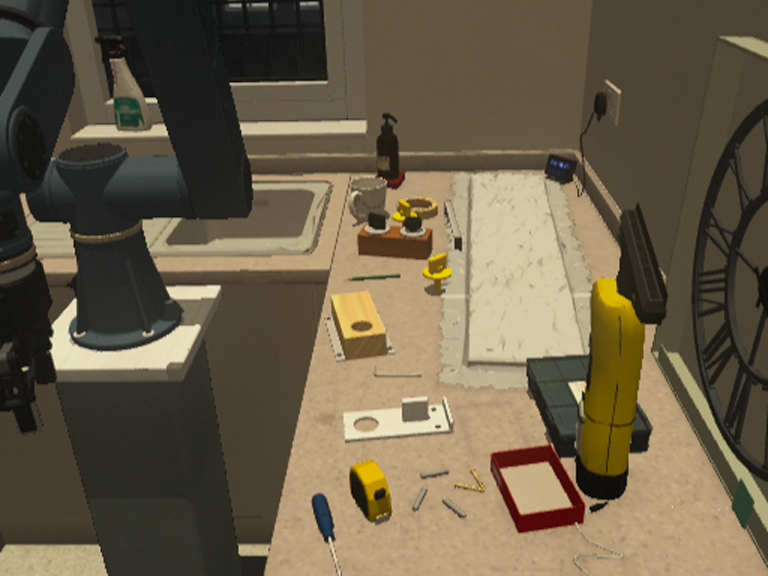

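The side view shows the foot with its hole at about (361,326)/1.5, the arm with hole (367,424)/1.5 and rib (414,408)/1.5, and the holder. In the top view the winged screw is the one nearer the robot, at (257,287)/1.5. I'll enlarge those regions.

```bash
python3 - <<'E'
from h import *
s=np.load('side.npy');t=np.load('top.npy')
a=cv2.resize(s[185:300,210:310],None,fx=5,fy=5,interpolation=cv2.INTER_CUBIC) # 500x575
b=cv2.resize(t[155:220,150:210],None,fx=5,fy=5,interpolation=cv2.INTER_CUBIC) #300x325
o=np.zeros((575,800,3),np.uint8);o[:,:500]=a;o[:325,500:]=b
save('pics/crop1.png',o,1)
E
```

```text
(no output)
```

View pics/crop1.png

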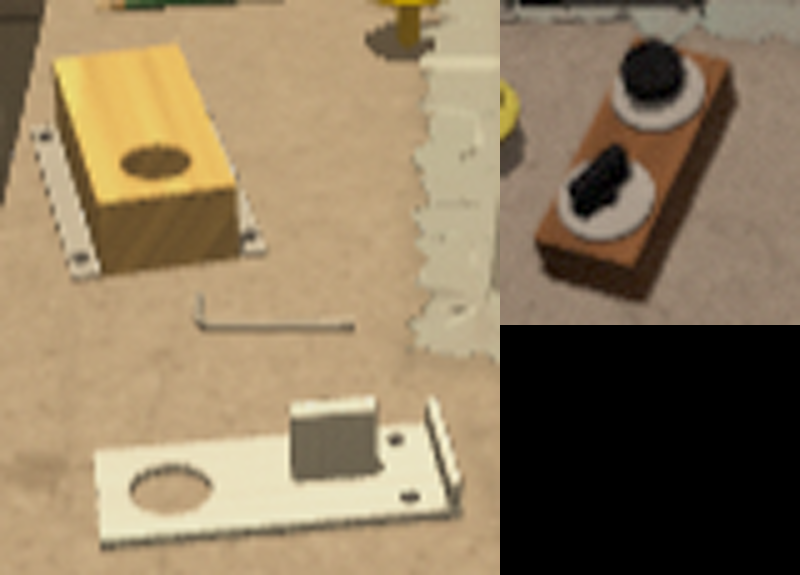

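```bash
python3 - <<'E'
from h import *
s=manip.camera_params("side");t=manip.camera_params("top")
S=lambda u,v,z:px2w(s,210+(u-2)/5,185+(v-2)/5,z)
T=lambda u,v,z:px2w(t,150+(u-502)/5,155+(v-2)/5,z)
for n,p in dict(fh=S(155,161,.046),f1=S(55,60,.046),f2=S(180,45,.046),f3=S(237,183,.046),f4=S(100,200,.046),
 ah=S(172,489,.005),a1=S(97,452,.006),a2=S(102,540,.006),a3=S(457,510,.006),rib1=S(291,408,.045),rib2=S(377,402,.045),
 col=T(607,199,.056),kn=T(658,88,.056),w1=T(578,192,.09),w2=T(617,155,.09),h1=T(537,240,.05),h2=T(637,262,.05)).items(): print(n,p.round(4))
E
```

```text
fh [ 0.4643 -0.1009  0.046 ]
f1 [0.3995 0.016  0.046 ]
f2 [0.471  0.0331 0.046 ]
f3 [ 0.509  -0.1247  0.046 ]
f4 [ 0.438  -0.1407  0.046 ]
ah [ 0.484  -0.3301  0.005 ]
a1 [ 0.4473 -0.3031  0.006 ]
a2 [ 0.4548 -0.3677  0.006 ]
a3 [ 0.614  -0.3477  0.006 ]
rib1 [ 0.5394 -0.3232  0.045 ]
rib2 [ 0.5786 -0.319   0.045 ]
col [0.4763 0.3243 0.056 ]
kn [0.5609 0.3077 0.056 ]
w1 [0.4592 0.3327 0.09  ]
w2 [0.4872 0.3144 0.09  ]
h1 [0.4473 0.363  0.05  ]
h2 [0.4369 0.2993 0.05  ]
```

```bash
cat >> h.py <<'E'
def go(x,y,z,yaw):
    s=manip.sense(); M=R.from_quat(s["tool_rot"]).as_matrix(); d=M.T@(np.array([x,y,z])-s["tcp_pos"])
    y0=np.degrees(np.arctan2(M[1,0],M[0,0])); sp=-((yaw-y0+90)%180-90)
    print("t",round(s["t"],2),"shift cm",(d*100).round(2),"spin",round(sp,1),"yaw now",round(y0,1),"tcp",s["tcp_pos"].round(4),"tilt",M[2].round(3))
E
python3 -c "
from h import *
go(.5535,-.322,.15,6.5)"
python3 -m crank '[[[45.4,-17.3,4.7],8],[[45.4,-17.3,4.7],8],[[45.4,-17.3,4.7],8],[[45.4,-17.3,4.7],8],[[45.4,-17.3,4.7],8],[[45.4,-17.3,4.7],8],[[45.4,-17.3,4.7],8],[[45.4,-17.3,4.7],8],[[45.4,-17.3,4.7],8],[[45.4,-17.3,4.7],8]]' 8.54 40
```

```text
t 0.1 shift cm [ 45.39 -17.26   4.76] spin 8.2 yaw now 14.7 tcp [ 0.1581 -0.6039  0.1971] tilt [ 0.    -0.002 -1.   ]
t: 1.1
tcp_pos: [0.5555, -0.3199, 0.1502]
tool_rot: [0.998, 0.059, -0.0, -0.001]
force: [-0.3, -0.9, -0.9]
finger_gap: 1.0
```

```bash
python3 - <<'E'
from h import *
c=manip.camera_params("wrist"); im=manip.snapshot("wrist"); print({k:np.round(v,4).tolist() for k,v in c.items()})
np.savez('w1.npz',im=im,**c); save('pics/w1.png',im)
E
```

```text
{'fx': 301.3479, 'fy': 301.3479, 'cx': 248.8399, 'cy': 189.4284, 'pose': [[0.1183, 0.9496, 0.2903, 0.628], [-0.993, 0.1135, 0.0333, -0.312], [-0.0013, -0.2922, 0.9563, 0.3263], [0.0, 0.0, 0.0, 1.0]]}
```

View pics/w1.png

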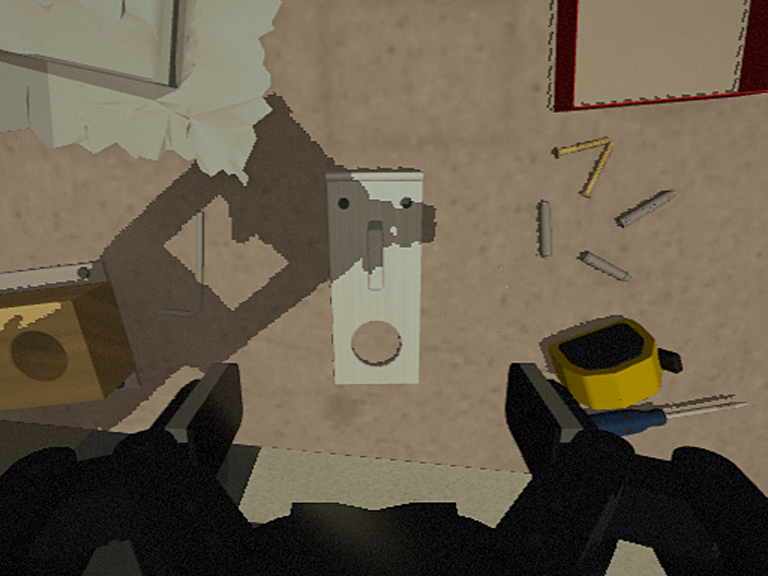

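The arm lies straight in view: hole (376,343), rib top centre line (375,223)–(376,280, face below to 290), foot hole (39,356) in 1.5x pixels.

```bash
python3 - <<'E'
from h import *
c=dict(np.load('w1.npz')); c.pop('im')
W=lambda u,v,z:px2w(c,u/1.5,v/1.5,z).round(4)
print(W(376,343,.006),W(375,223,.045),W(376,290,.045),W(328,176,.02),W(335,383,.006),W(418,383,.006),W(39,356,.046))
go(.5535,-.322,.014,6.5)
E
```

```text
[ 0.4839 -0.3309  0.006 ] [ 0.5824 -0.3182  0.045 ] [ 0.5389 -0.3241  0.045 ] [ 0.6056 -0.2842  0.02  ] [ 0.4457 -0.3027  0.006 ] [ 0.4535 -0.3681  0.006 ] [ 0.4649 -0.1014  0.046 ]
t 1.15 shift cm [-0.73  0.54 13.57] spin 0.4 yaw now 6.9 tcp [ 0.5597 -0.3162  0.1497] tilt [ 0.004 -0.003 -1.   ]
```

```bash
python3 -m crank '[[[0,0,3],0],[[0,0,6],0],[[0,0,8],0],[[0,0,8],0],[[0,0,8],0],[[0,0,8],0],[[0,0,8],0]]'; python3 -c "
from h import *
go(.5535,-.322,.014,6.5)"
```

```text
t: 1.85
tcp_pos: [0.5544, -0.3233, 0.0726]
tool_rot: [0.998, 0.058, 0.001, 0.001]
force: [0.1, -0.4, -0.8]
finger_gap: 1.003
t 1.85 shift cm [-0.09 -0.15  5.86] spin 0.1 yaw now 6.6 tcp [ 0.5544 -0.3233  0.0726] tilt [ 0.002  0.002 -1.   ]
```

```bash
python3 -m crank '[[[0,-0.1,3],0],[[0,-0.1,5],0],[[0,-0.1,5.8],0],[[0,-0.1,5.8],0],[[0,-0.1,5.8],0]]' && python3 -m crank '[[[0,0,0],0],[[0,0,0],0],[[0,0,0],0],[[0,0,0],0],[[0,0,0],0],[[0,0,0],0],[[0,0,0],0],[[0,0,0],0]]' 0 60;  python3 -c "
from h import *
go(.447,-.026,.14,103.7)"
```

```text
t: 2.35
tcp_pos: [0.5542, -0.322, 0.014]
tool_rot: [0.998, 0.058, 0.001, 0.001]
force: [0.4, 0.1, 0.4]
finger_gap: 1.002
t: 3.15
tcp_pos: [0.5535, -0.3214, 0.0129]
tool_rot: [0.998, 0.058, -0.0, -0.0]
force: [-0.2, -0.5, -0.2]
finger_gap: -0.0
t 3.15 shift cm [ -7.15 -30.57 -12.7 ] spin 83.0 yaw now 6.7 tcp [ 0.5535 -0.3214  0.0129] tilt [-0. -0. -1.]
```

The opening reads zero: the rib may have been missed. Look.

```bash
python3 - <<'E'
from h import *
c=manip.camera_params("wrist"); im=manip.snapshot("wrist")
im2=manip.snapshot("side")
o=np.zeros((500,800,3),np.uint8);o[:300,:400]=cv2.resize(im,(400,300));o[:500,400:]=cv2.resize(im2[215:315,220:300],(400,500),interpolation=cv2.INTER_CUBIC)
save('pics/w2.png',o,1)
print(manip.sense()["finger_gap"])
E
```

```text
0.0028663475922908513
```

View pics/w2.png

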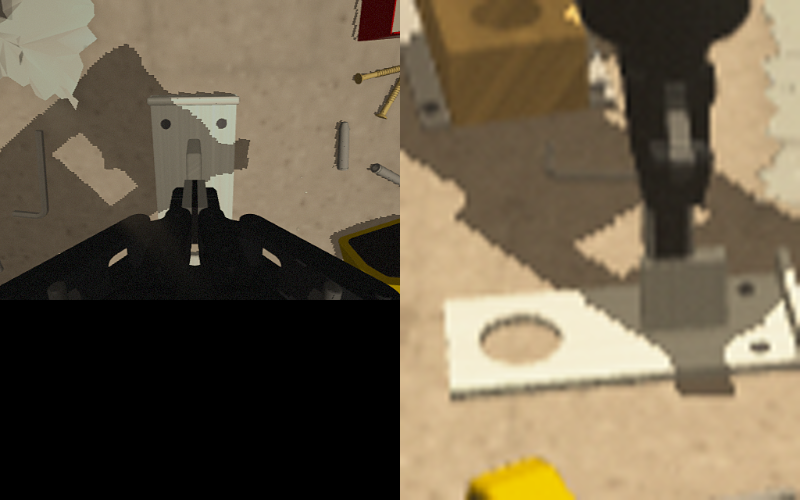

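```bash
python3 - <<'E'
from h import *
s=manip.sense();print(s)
c=manip.camera_params("side");w=manip.camera_params("wrist")
M=R.from_quat(s["tool_rot"]).as_matrix()
for p in (s["tcp_pos"],s["tcp_pos"]-M[:,2]*.019,[.5535,-.322,.045]):
    u,v=w2px(c,p); a,b=w2px(w,p); print((u-220)*5+400,(v-215)*5,'wrist',a/512*400,b/384*300)
E
```

```text
{'t': 3.25, 'q': array([-7.00379404e-01,  7.85463193e-01,  1.51895138e+00,  2.07065780e-05,
        8.37346445e-01,  7.54239126e-01]), 'qd': array([ 8.36599461e-04, -3.06622971e-04, -1.00772404e-03,  1.18051903e-05,
        4.01475375e-04,  3.40538536e-04]), 'tau': array([-5.67016377e-04, -4.90701842e+01, -1.19953251e+01,  8.58286114e-06,
        1.25249240e-03,  8.30538028e-06]), 'tcp_pos': array([ 0.55346275, -0.3213533 ,  0.01293599]), 'tool_rot': array([ 9.98313713e-01,  5.80493154e-02, -5.58172392e-05, -6.34837393e-05]), 'force': array([-0.29957826, -0.15565297, -0.32953459]), 'ft_torque': array([-0.02260546, -0.00625383,  0.04864901]), 'finger_gap': 0.0028663475922908513}
670.7069381592481 310.5411853897152 wrist 193.65051475041076 170.73892665897313
670.2151375345738 276.8863879443069 wrist 193.56608213469414 180.7549573230593
669.9469849415177 254.28555622804424 wrist 194.44725287365756 189.02520897899433
```

```bash
python3 - <<'E'
from h import *
im=manip.snapshot("wrist"); im2=manip.snapshot("side")
g=lambda a:(255*(a/255.)**.5).astype(np.uint8)
o=np.hstack([cv2.resize(g(im[160:300,190:310]),(400,467),interpolation=cv2.INTER_CUBIC),cv2.resize(g(im2[235:293,250:300]),(400,467),interpolation=cv2.INTER_CUBIC)])
save('pics/w3.png',o,1)
E
```

```text
(no output)
```

View pics/w3.png

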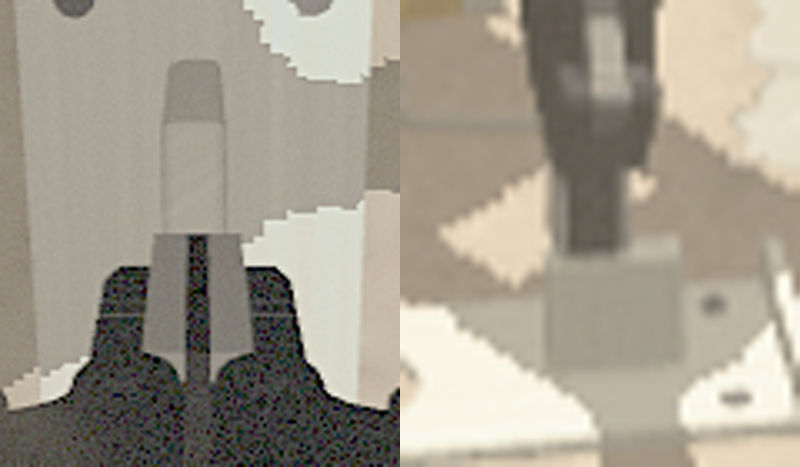

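```bash
python3 - <<'E'
from h import *
w=manip.camera_params("wrist");c=manip.camera_params("side")
for z in (.013,.03,.04,.045,.05,.055): print(z,w2px(w,[.5645,-.32,z]),w2px(c,[.5535,-.328,z]))
E
```

```text
0.013 (np.float64(247.75139249305178), np.float64(201.90801663243508)) (np.float64(274.1598346097405), np.float64(278.861790509796))
0.03 (np.float64(247.6390157500208), np.float64(211.88492930393522)) (np.float64(274.07067268477357), np.float64(272.82383962508015))
0.04 (np.float64(247.56228736625138), np.float64(218.69694719701562)) (np.float64(274.01765603879556), np.float64(269.2336086536667))
0.045 (np.float64(247.52039253356466), np.float64(222.4164097461958)) (np.float64(273.99098777925), np.float64(267.4276624341726))
0.05 (np.float64(247.47584597910793), np.float64(226.3712946418072)) (np.float64(273.9642120358549), np.float64(265.61443752251546))
0.055 (np.float64(247.42838771496307), np.float64(230.58468385512458)) (np.float64(273.9373281574932), np.float64(263.7938898257384))
```

```bash
python3 -c "
from h import *
print(manip.tcp_to_grasp)"; python3 -m crank '[[[0,0,-1],0],[[0,0,-1],0],[[0,0,-1],0],[[0,0,-1],0],[[0,0,-1],0],[[0,0,-1],0]]' 5 60;python3 -m crank '[[[0,0,1],0],[[0,0,2],0],[[0,0,2.5],0],[[0,0,2.5],0],[[0,0,2.5],0]]'
```

```text
0.0187
t: 3.95
tcp_pos: [0.5534, -0.3213, 0.0229]
tool_rot: [0.998, 0.058, -0.0, -0.0]
force: [-0.0, -0.2, -0.0]
finger_gap: 0.584
t: 4.45
tcp_pos: [0.5533, -0.3213, -0.0025]
tool_rot: [0.998, 0.058, -0.0, -0.0]
force: [-0.5, 0.4, 0.2]
finger_gap: 0.588
```

```bash
python3 -m crank '[[[0,0.1,0.6],0],[[0,0.1,1.2],0],[[0,0.1,1.7],0],[[0,0.1,1.7],0],[[0,0.1,1.7],0]]';python3 -m crank '[[[0,0,0],0],[[0,0,0],0],[[0,0,0],0],[[0,0,0],0],[[0,0,0],0],[[0,0,0],0],[[0,0,0],0],[[0,0,0],0]]' 0 60; python3 -c "
from h import *
go(.447,-.026,.09,103.7)"
```

```text
t: 4.95
tcp_pos: [0.5535, -0.3223, -0.0193]
tool_rot: [0.998, 0.058, -0.0, -0.0]
force: [0.4, -0.8, 0.1]
finger_gap: 0.585
t: 5.75
tcp_pos: [0.5539, -0.3226, -0.0186]
tool_rot: [0.998, 0.058, 0.0, 0.0]
force: [0.1, 1.2, 5.2]
finger_gap: 0.108
t 5.75 shift cm [ -7.17 -30.69 -10.88] spin 83.0 yaw now 6.7 tcp [ 0.5539 -0.3226 -0.0186] tilt [ 0.001  0.    -1.   ]
```

```bash
python3 -m crank '[[[0,0,-1],0],[[0,0,-3],0],[[0,0,-6],0],[[0,0,-10],0],[[0,0,-10],0],[[0,0,-10],0],[[0,0,-10],0]]'; python3 -m crank '[[[-0.7,-3,0],-8],[[-1.5,-6,0],-16],[[-2.1,-9,0],-24],[[-2.8,-12,0],-32],[[-3.5,-15,0],-40],[[-4.2,-18,0],-48],[[-5,-21,0],-56],[[-5.6,-24,0],-64],[[-6.3,-27,0],-72],[[-6.9,-29.5,0],-80]]';python3 -c "
from h import *
go(.448,-.0325,.09,103.7)"
```

```text
t: 6.45
tcp_pos: [0.5523, -0.3213, 0.0796]
tool_rot: [0.998, 0.058, -0.001, -0.001]
force: [-0.0, -0.7, -1.9]
finger_gap: 0.11
t: 7.45
tcp_pos: [0.4485, -0.0355, 0.0797]
tool_rot: [0.725, 0.688, -0.001, -0.002]
force: [-0.1, 0.5, -2.6]
finger_gap: 0.104
t 7.45 shift cm [ 0.3  -0.07 -1.03] spin -16.7 yaw now 87.0 tcp [ 0.4485 -0.0355  0.0797] tilt [ 0.001 -0.005 -1.   ]
```

```bash
python3 -m crank '[[[0.1,0,0],-8],[[0.1,0,0],-16.5],[[0.1,0,0],-16.5],[[0.1,0,0],-16.5],[[0.1,0,0],-16.5]]'; python3 - <<'E'
from h import *
go(.448,-.0325,.08,103.7)
c=manip.camera_params("wrist");im=manip.snapshot("wrist");np.savez('w4.npz',im=im,**c); save('pics/w4.png',im)
E
```

```text
t: 7.95
tcp_pos: [0.4505, -0.0364, 0.0805]
tool_rot: [0.622, 0.783, -0.0, -0.001]
force: [0.4, -0.0, -1.4]
finger_gap: 0.107
t 7.95 shift cm [ 0.44 -0.16  0.05] spin -0.7 yaw now 103.0 tcp [ 0.4505 -0.0364  0.0805] tilt [ 0.001 -0.001 -1.   ]
```

View pics/w4.png

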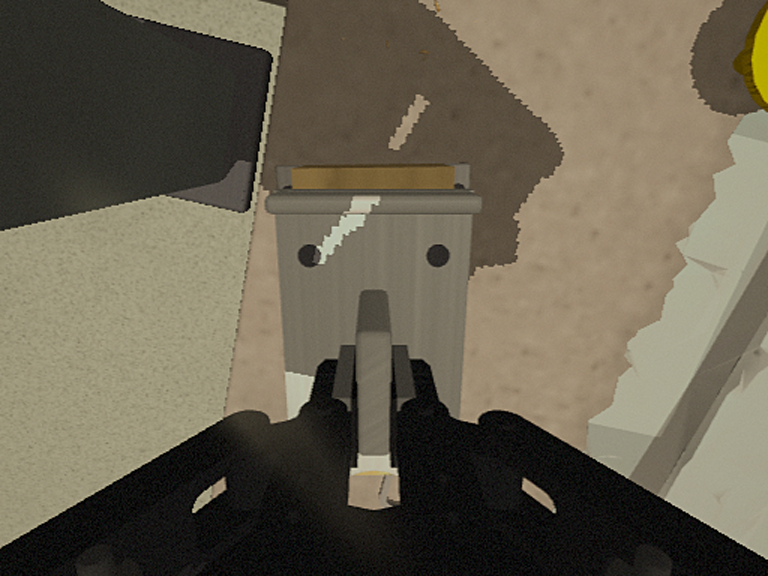

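The arm hangs level and in line over the foot: lip centre (373,200) matches foot end centre (373,178).

```bash
python3 -m crank '[[[0.4,-0.2,1],-0.7],[[0.4,-0.2,2.5],-0.7],[[0.4,-0.2,4],-0.7],[[0.4,-0.2,4.6],-0.7],[[0.4,-0.2,4.6],-0.7],[[0.4,-0.2,4.9],-0.7],[[0.4,-0.2,5.1],-0.7],[[0.4,-0.2,5.2],-0.7],[[0.4,-0.2,5.2],-0.7]]'; python3 -c "
from h import *
go(.448,-.0325,.0274,103.7)"
```

```text
t: 8.9
tcp_pos: [0.4482, -0.033, 0.0292]
tool_rot: [0.617, 0.787, 0.0, 0.0]
force: [-0.1, -0.3, -1.0]
finger_gap: 0.109
t 8.9 shift cm [ 0.05 -0.01  0.18] spin 0.2 yaw now 103.9 tcp [ 0.4482 -0.033   0.0292] tilt [-0.  0. -1.]
```

```bash
python3 -m crank '[[[0,0,0.1],0],[[0,0,0.2],0],[[0,0,0.2],0],[[0,0,0.2],0]]'; python3 -m crank '[[[0,0,0],0],[[0,0,0],0],[[0,0,0],0],[[0,0,0],0],[[0,0,0],0]]' 5;  python3 -m crank '[[[0,0,-3],0],[[0,0,-7],0],[[0,0,-11],0],[[0,0,-14],0],[[0,0,-14],0],[[0,0,-14],0],[[0,0,-14],0]]'; python3 - <<'E'
from h import *
go(.476,.324,.15,57)
c=manip.camera_params("wrist");im=manip.snapshot("wrist");im2=manip.snapshot("side")
o=np.zeros((500,800,3),np.uint8);o[:300,:400]=cv2.resize(im,(400,300));o[:500,400:]=cv2.resize(im2[150:250,205:285],(400,500),interpolation=cv2.INTER_CUBIC)
save('pics/p5.png',o,1)
E
```

```text
t: 9.3
tcp_pos: [0.4483, -0.033, 0.0274]
tool_rot: [0.617, 0.787, 0.0, 0.0]
force: [-1.5, 0.7, 3.5]
finger_gap: 0.104
t: 9.8
tcp_pos: [0.4481, -0.0329, 0.027]
tool_rot: [0.617, 0.787, -0.0, -0.0]
force: [0.4, 0.3, 0.4]
finger_gap: 0.582
t: 10.5
tcp_pos: [0.4469, -0.0326, 0.166]
tool_rot: [0.617, 0.787, -0.0, -0.001]
force: [-0.2, 0.1, 0.6]
finger_gap: 0.587
t 10.5 shift cm [33.93 11.36  1.62] spin 46.9 yaw now 103.9 tcp [ 0.4469 -0.0326  0.166 ] tilt [ 0.001 -0.002 -1.   ]
```

View pics/p5.png

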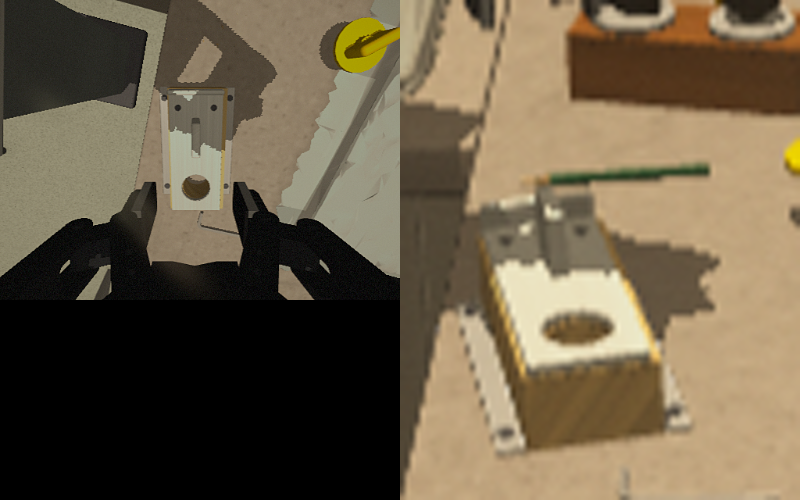

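Arm lies flat on the foot with hole over hole (side crop (578,328)). Next: go over the winged screw.

```bash
python3 -m crank '[[[4,1.3,0],-5],[[8,2.6,0],-10],[[12,4,0],-15],[[16,5.3,0],-20],[[20,6.7,0],-25],[[24,8,0],-30],[[28,9.4,0],-35],[[32,10.7,0],-40],[[33.9,11.4,0],-43],[[33.9,11.4,0],-43]]' 6.5;python3 -m crank '[[[0,0,0],0],[[0,0,0],0],[[0,0,0],0],[[0,0,0],0]]'; python3 - <<'E'
from h import *
print(px2w(manip.camera_params("side"),240.2,215.2,.052))
go(.476,.324,.15,147)
c=manip.camera_params("wrist");im=manip.snapshot("wrist");np.savez('w6.npz',im=im,**c); save('pics/w6.png',im)
E
```

```text
t: 11.6
tcp_pos: [0.477, 0.326, 0.1653]
tool_rot: [0.283, 0.959, -0.0, -0.001]
force: [-0.0, 0.1, 0.6]
finger_gap: 0.766
t: 12.0
tcp_pos: [0.4777, 0.3224, 0.167]
tool_rot: [0.286, 0.958, -0.0, -0.0]
force: [-0.5, -0.8, -0.3]
finger_gap: 0.763
[ 0.46361759 -0.10271305  0.052     ]
t 12.0 shift cm [0.23 0.04 1.71] spin -0.2 yaw now 146.8 tcp [0.4777 0.3224 0.167 ] tilt [ 0. -0. -1.]
```

View pics/w6.png

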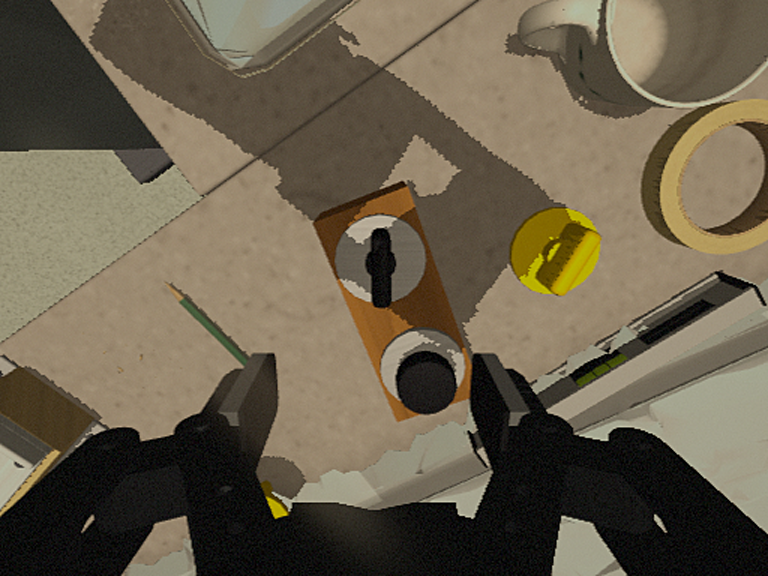

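```bash
python3 - <<'E'
from h import *
c=dict(np.load('w6.npz')); c.pop('im')
W=lambda u,v,z:px2w(c,u/1.5,v/1.5,z).round(4)
print(W(380,259,.056),W(380,228,.09),W(380,305,.09),W(380,267,.085))
p=W(380,259,.056); go(p[0],p[1],.090,147)
E
```

```text
[0.4753 0.3276 0.056 ] [0.453  0.3415 0.09  ] [0.4916 0.3165 0.09  ] [0.4732 0.3285 0.085 ]
t 12.05 shift cm [0.48 0.29 7.71] spin -0.2 yaw now 146.8 tcp [0.4777 0.3226 0.1671] tilt [ 0. -0. -1.]
```

```bash
python3 -m crank '[[[0.6,0.3,2],0],[[0.6,0.3,5],0],[[0.6,0.3,8],0],[[0.6,0.3,11],0],[[0.6,0.3,12.5],0],[[0.6,0.3,13.4],0],[[0.6,0.3,13.4],0],[[0.6,0.3,13.4],0],[[0.6,0.3,13.4],0]]' 5.5; python3 -c "
from h import *
go(.4742,.328,.032,147)"
```

```text
t: 12.95
tcp_pos: [0.4752, 0.3296, 0.0342]
tool_rot: [0.285, 0.958, 0.001, 0.001]
force: [-0.6, 0.8, 0.4]
finger_gap: 0.636
t 12.95 shift cm [-0.01 -0.19  0.22] spin -0.2 yaw now 146.8 tcp [0.4752 0.3296 0.0342] tilt [-0.001  0.002 -1.   ]
```

```bash
python3 -m crank '[[[0,0,0.2],0],[[0,0,0.2],0],[[0,0,0.2],0],[[0,0,0.2],0],[[0,0,0.2],0],[[0,0,0.2],0],[[0,0,0.2],0],[[0,0,0.2],0]]' 0 40; python3 -c "
from h import *
go(.4742,.328,.032,147)"
```

```text
t: 13.75
tcp_pos: [0.4744, 0.3294, 0.0316]
tool_rot: [0.285, 0.958, 0.0, 0.0]
force: [-1.6, 0.2, 5.6]
finger_gap: 0.19
t 13.75 shift cm [-0.06 -0.13 -0.04] spin -0.1 yaw now 146.9 tcp [0.4744 0.3294 0.0316] tilt [-0.     0.001 -1.   ]
```

```bash
python3 -m crank '[[[0,0,-1],0],[[0,0,-3],0],[[0,0,-6],0],[[0,0,-10],0],[[0,0,-11],0],[[0,0,-11],0],[[0,0,-11],0],[[0,0,-11],0]]'; python3 - <<'E'
from h import *
go(.464,-.1015,.14,103.7)
im=manip.snapshot("side");im2=manip.snapshot("wrist");o=np.zeros((480,800,3),np.uint8);o[:300,:400]=cv2.resize(im2,(400,300));o[:480,400:]=cv2.resize(im[80:176,205:285],(400,480),interpolation=cv2.INTER_CUBIC)
save('pics/p7.png',o,1)
E
```

```text
t: 14.55
tcp_pos: [0.4727, 0.3286, 0.1391]
tool_rot: [0.285, 0.958, -0.001, -0.002]
force: [0.5, 0.3, -1.3]
finger_gap: 0.19
t 14.55 shift cm [-2.279e+01 -3.649e+01 -1.000e-02] spin 43.2 yaw now 146.9 tcp [0.4727 0.3286 0.1391] tilt [ 0.002 -0.003 -1.   ]
```

View pics/p7.png

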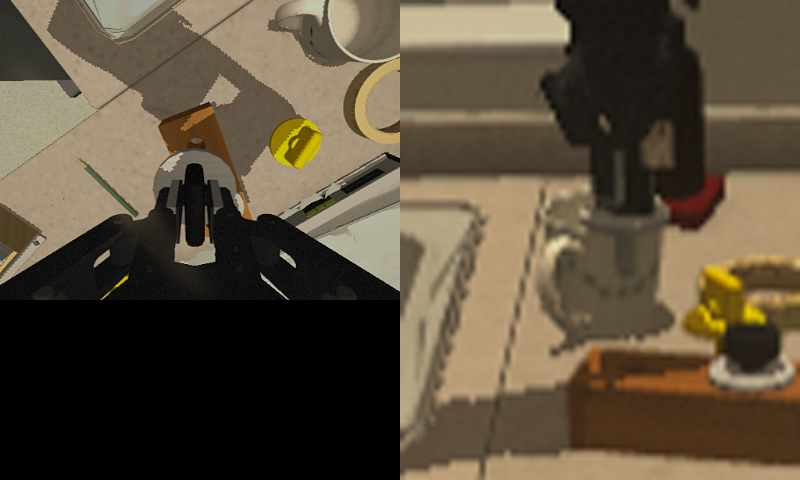

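The screw hangs upright in the grip (collar (625,215), shank below to about (625,280)). Move to the hole.

```bash
python3 -m crank '[[[-2,-3.2,0],4],[[-4.5,-7.2,0],8],[[-7,-11.2,0],13],[[-9.5,-15.2,0],18],[[-12,-19.2,0],23],[[-14.5,-23.2,0],28],[[-17,-27.2,0],33],[[-19.5,-31.2,0],38],[[-22,-35.2,0],43],[[-22.8,-36.5,0],43]]';python3 -m crank '[[[0,0,0],0],[[0,0,0],0],[[0,0,0],0],[[0,0,0],0],[[0,0,0],0]]'; python3 - <<'E'
from h import *
go(.464,-.1015,.075,103.7)
im=manip.snapshot("side");im2=manip.snapshot("wrist");o=np.zeros((480,800,3),np.uint8);o[:300,:400]=cv2.resize(im2,(400,300));o[:480,400:]=cv2.resize(im[150:246,205:285],(400,480),interpolation=cv2.INTER_CUBIC)
save('pics/p8.png',o,1)
E
```

```text
t: 15.65
tcp_pos: [0.466, -0.1054, 0.1404]
tool_rot: [0.619, 0.785, -0.0, 0.001]
force: [-0.6, -0.2, -1.4]
finger_gap: 0.191
t: 16.15
tcp_pos: [0.4655, -0.0999, 0.141]
tool_rot: [0.616, 0.788, -0.0, -0.0]
force: [0.4, 0.3, -0.7]
finger_gap: 0.189
t 16.15 shift cm [-0.12 -0.18  6.6 ] spin 0.3 yaw now 104.0 tcp [ 0.4655 -0.0999  0.141 ] tilt [ 0. -0. -1.]
```

View pics/p8.png

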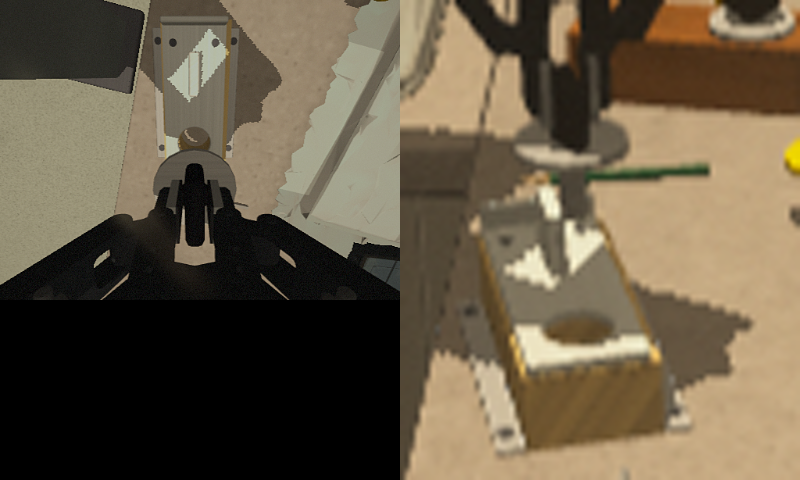

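```bash
python3 -c "
from h import *
c=manip.camera_params('side')
print(px2w(c,239.4,192,.119), px2w(c,205+(572-400)/5,150+142/5,.162))"
python3 -m crank '[[[-0.1,-0.2,1],0],[[-0.1,-0.2,3],0],[[-0.1,-0.2,5],0],[[-0.1,-0.2,6],0],[[-0.1,-0.2,6],0],[[-0.1,-0.2,6],0]]'; python3 -c "
from h import *
go(.464,-.1015,.036,103.7)"
```

```text
[ 0.46408706 -0.09753493  0.119     ] [ 0.46641355 -0.10481521  0.162     ]
t: 16.85
tcp_pos: [0.464, -0.1025, 0.081]
tool_rot: [0.617, 0.787, -0.0, -0.0]
force: [0.0, -0.3, -2.0]
finger_gap: 0.189
t 16.85 shift cm [0.1  0.03 4.5 ] spin 0.2 yaw now 103.9 tcp [ 0.464  -0.1025  0.081 ] tilt [ 0. -0. -1.]
```

Screw tip and collar agree with the hole within a few mm. Insert, in force-checked steps.

```bash
python3 -m crank '[[[0,0,1],0],[[0,0,2],0],[[0,0,2],0],[[0,0,2],0]]'; python3 -m crank '[[[0,0,1],0],[[0,0,2],0],[[0,0,2.4],0],[[0,0,2.4],0],[[0,0,2.4],0]]'
```

```text
t: 17.25
tcp_pos: [0.4636, -0.1023, 0.0607]
tool_rot: [0.617, 0.787, -0.0, -0.0]
force: [0.6, -0.0, -0.6]
finger_gap: 0.192
t: 17.75
tcp_pos: [0.4637, -0.1024, 0.0368]
tool_rot: [0.617, 0.787, -0.0, -0.0]
force: [-0.3, -0.1, -1.1]
finger_gap: 0.184
```

```bash
python3 -m crank '[[[0,0,0.1],0],[[0,0,0.2],0],[[0,0,0.3],0],[[0,0,0.3],0],[[0,0,0.3],0]]'; python3 -m crank '[[[0,0,0],0],[[0,0,0],0],[[0,0,0],0],[[0,0,0],0],[[0,0,0],0]]' 4.5;  python3 -m crank '[[[0,0,-2],0],[[0,0,-5],0],[[0,0,-9],0],[[0,0,-14],0],[[0,0,-14],0],[[0,0,-14],0],[[0,0,-14],0]]'; python3 - <<'E'
from h import *
im=manip.snapshot("side");im2=manip.snapshot("wrist");o=np.zeros((480,800,3),np.uint8);o[:300,:400]=cv2.resize(im2,(400,300));o[:480,400:]=cv2.resize(im[150:246,205:285],(400,480),interpolation=cv2.INTER_CUBIC)
save('pics/p9.png',o,1)
E
```

```text
t: 18.25
tcp_pos: [0.4639, -0.1025, 0.0341]
tool_rot: [0.617, 0.787, 0.0, 0.0]
force: [0.4, -0.3, -1.7]
finger_gap: 0.192
t: 18.75
tcp_pos: [0.4639, -0.1024, 0.0341]
tool_rot: [0.617, 0.787, 0.0, 0.0]
force: [-0.6, -0.2, 0.3]
finger_gap: 0.529
t: 19.45
tcp_pos: [0.4628, -0.1019, 0.1731]
tool_rot: [0.617, 0.787, -0.0, -0.001]
force: [-0.0, 0.4, 0.5]
finger_gap: 0.527
```

View pics/p9.png

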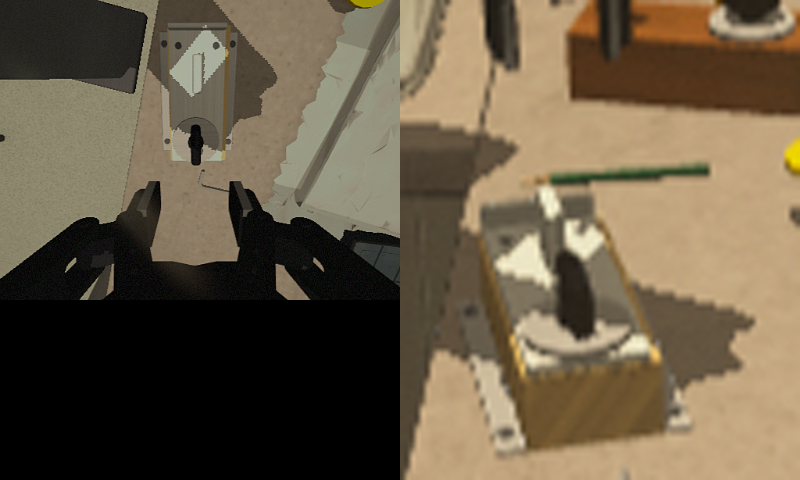

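The screw stands upright with its collar flat on the arm (side crop centre about (577,328)), the arm has not moved, and the gripper is clear.

```bash
python3 -c "
from h import *
print(px2w(manip.camera_params('side'),205+177/5,150+328/5,.056)); print(manip.sign_off())"
```

```text
[ 0.46486404 -0.11175984  0.056     ]
the job is handed in; nothing more can be done
None
```

I handed the job in at 19.5 s. The arm lies on the foot hole over hole, and the winged thumbscrew stands in both holes with its collar on the arm. No verdict is reported.

- **Missed first grasp:** the fingers closed just above the arm's rib. The pictures showed the fingertips about 34 mm higher than the reported TCP. I allowed for this from then on, and both later grasps held.
- **Arm:** it seated with about 3.5 N and I let go. The side view then put its hole at (0.464, -0.103), about 2–3 mm from the foot hole, which I measured at (0.465, -0.1005). The arm looked flat and in line, lip toward the far end.
- **Thumbscrew:** it went in with no noticeable force. I released it at TCP (0.464, -0.1025), about the height at which the collar should just rest on the arm. The last picture shows it upright with the collar flat and the gripper clear.
- **One check disagrees:** a rough reading of the collar centre in that picture gave (0.465, -0.112), about 11 mm from the foot hole. That is inside the 15 mm limit, but about 9 mm from the release position. The wing hides the collar's far rim, so I trust the release position more. I only worked this number out as I handed in, so I did not check it further.

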